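# Set the slide warmer to standby and lift the cassette tray off

## Task

On the slide warmer, turn the dial until the needle points squarely at the long tab (not the short one). Then take the tray of cassettes by its handle, lift it off the warmer's plate and finish holding it still and level about 10 cm above the plate, with all four cassettes still in it and the needle still at the long tab. Do not tip the tray, and leave the other things on the bench where they are.

Things in the scene. Friction and masses are not known exactly. Their poses are not given: they have to be found in the camera images.
- warmer: slide warmer fixed to the bench: cream case 280 (x) x 410 (y) x 70 mm; origin under its centre, x away from the robot, y left, z up. On its right (y -195 to 65 mm) a black 260 mm square plate, top 75 mm above the bench; on its left (y 75 to 205 mm) the control panel, 70 mm high: dial at its near end, white scale with needle and tabs beyond
- plate_centre (a point): centre of the plate's top face, at (0, -65, 75) mm in the warmer's frame; axes as the warmer's
- dial (a joint): angle of the dial (rad), 0 when its grip bar lies along the warmer's x; grows as it turns clockwise seen from above; range -3.1 to 3.1; starts within 0.4 of 0. Friction keeps it where it is left (about 0.04 N m); no spring
- dial_grip (a point): where to grip the dial, on its upright axis, 107 mm above the bench (37 above the panel), at (-85, 140) mm in the warmer's frame. Black disc 44 mm across bearing an upright grip bar 42 mm long, 14 thick, 32 tall (bar top 7 mm above this point); the point's x runs along the bar and turns with the dial. A white line on top marks one end of the bar
- needle_tip (a point): tip of the black needle on the scale (4 mm wide, along the warmer's y, tip to +y, 73 mm above the bench). Geared to the dial: slides 15 mm along the warmer's +x (away from the robot) per rad of clockwise turn, back for anticlockwise; travel 46 mm either side of the scale's middle, its place at dial 0, at (48, 148) mm in the warmer's frame
- tab_long: flat dark steel marker tab, 10 mm wide along its x, 32 mm long along its y, 3 mm thick, fixed beside the scale; its axes are parallel to the warmer's. Origin at the middle of the end that faces the needle. 20 to 36 mm to one side of the scale's middle, the other tab on the other side. This is the mark to set
- tab_short: flat dark steel marker tab, 10 mm wide along its x, 12 mm long along its y, 3 mm thick, fixed beside the scale; its axes are parallel to the warmer's. Origin at the middle of the end that faces the needle. 20 to 36 mm to one side of the scale's middle, the other tab on the other side. Not the mark to set
- tray: aluminium tray 140 (x) x 180 (y) mm, floor 3 mm, rim 14 mm high, loose on the plate, 0.2 to 0.4 kg plus 60 g of cassettes; origin at the centre of its underside, z up. Bridge handle over its middle: straight bar 100 mm long along y, 12 mm thick (x), 14 mm tall (68 to 82 mm above the underside), on posts 8 mm thick centred 46 mm either side of the middle
- tray_handle (a point): centre of the handle bar, 75 mm above the tray's underside; axes as the tray's: the bar runs along y, grip it across x
- cassette1: white plastic tissue cassette, a loose flat block 28 x 40 x 7 mm lying in the tray; origin at the centre of its underside, z up
- cassette2: white plastic tissue cassette, a loose flat block 28 x 40 x 7 mm lying in the tray; origin at the centre of its underside, z up
- cassette3: white plastic tissue cassette, a loose flat block 28 x 40 x 7 mm lying in the tray; origin at the centre of its underside, z up
- cassette4: white plastic tissue cassette, a loose flat block 28 x 40 x 7 mm lying in the tray; origin at the centre of its underside, z up
- bottle: bystander: white plastic bottle 56 mm across, 130 mm high, standing left of the warmer; origin under its centre
- jar: bystander: amber glass jar 60 mm across, 75 mm high, standing left of the warmer; origin under its centre
- slide_box: bystander: flat wooden slide box 100 x 170 x 35 mm, right of the warmer; origin under its centre
Things that resemble listed ones, but are neither listed nor needed, are in the scene too. What is shaped like the cassette3 but yellow is not meant. Of the things that look like the tray, the larger one is meant.

How it is judged:
By the outcome, as a careful person would: the job done as asked, in the order asked, and still so for the second after the job is handed in, while the arm keeps its last pose, push and grip.
It also fails if it takes over 54 s, if anything falls off the work surface, if the arm or the gripper's body presses on something with over 40 N, if the wrist force passes 120 N, or if a joint passes its speed limit or range.

## Robot

A 6-joint arm with a two-finger parallel gripper is mounted at the origin on the work surface. World frame = base frame: x ahead of the robot, y to its left, z up, the work surface at z = 0. Lengths are in m, angles in rad, forces in N, time in s.
With the tool pointing down it reaches from about 0.375 to 0.9 m from the base axis. Payload 3.1 kg.
Tool frame: the origin (TCP) lies midway between the tips of the shut fingers; the grasp point (between the pads) lies 19 mm behind it; z points along the fingers, y is the line along which they close (so a half turn about z gives the same grasp; the last joint's range is limited). The gripper opens to 87 mm and grips with 3 to 60 N. Pads are 19 mm wide; open, the fingers measure 117 mm over their backs; the gripper's body (75 mm by 190 mm) begins 51 mm behind the grasp point.
Start: joints at [-1.379, 0.527, 1.433, -0, 1.181, -0.178], TCP at [0.226, -0.583, 0.223] pointing down, gripper open.
Joint ranges: [-3.08, 3.08], [-0.75, 2.2], [0.22, 2.44], [-1.43, 4.57], [0, 2.65], [-2.85, 2.85]. Speed limits (rad/s): [2.79, 2.79, 3.14, 3.14, 3.14, 3.14].

## Interface

Orientations are given as a unit quaternion [x, y, z, w].
In Python, from rig import robot gives the robot as it stands. The module is installed in compiled form; this text tells all that it offers.
- The arm moves only by the tool play_rows, never from a script. Its arguments are lists of equal length, an entry for each row: "gripper": the closure, from -1 (fully open) to 1 (shut); "delta_pos": the shift along the tool's x, y, z in cm, a list of three; "turn": the turn, a rotation vector about the tool's x, y, z in rad, a list of three. A call has 1 to 12 rows; each row is the pose to reach, as a shift and turn from the pose commanded when the call began, along the tool's axes at that moment; what a row does not reach only later rows make up. A row lasts 1/8 s, in which the tool goes at most 62.5 mm and 10.7 degrees, less where a joint would pass 70% of its speed; a pose out of reach is approached as far as the arm can. A call with a gripper value outside its range is refused whole. The fingers move at their own pace and stop on an object; "squeeze" is the grip in N (left out, the last holds). Time passes only in rows, so rows that repeat a pose let the fingers close. It gives the time, the measured TCP pose, the force, the opening and the grip force at its end, in the units of the state.
- robot.get_obs(): the state, without advancing time (a new reading comes with each control period).
- robot.camera(name): name is "scene" or "top" or "wrist"; returns a dict with "color" (420x560x3 uint8, red, green, blue), "vfov" (degrees; the focal length in pixels is half the picture's height over the tangent of half this angle, whatever the lens; pixels are square), "cx", "cy" (the principal point, pixels), "R" (3x3) and "t" (3): a world point X has camera coordinates R X + t. Camera axes: x right, y down, z forward; pixel columns grow to the right and rows downward; lengths in m; the calibration is good to about 2 mm. A picture is of the moment at which its call begins. There is no depth.
- robot.hand_in(): hands the job in; it is judged then, once.
The state is a dict: "time": time; "q": joint angles; "joint_velocities": joint speeds; "joint_torque": joint torques, N m; "position": TCP position; "tool_rot": TCP orientation; "ft_force": force on the tool from outside, world axes, zero at the start; "moment": the same for the moment, N m; "grip_width": finger opening in m; "grip_force": force on a finger pad.
Only numpy, scipy, OpenCV 4.12 (cv2) and the standard library are available. Lean on these libraries where they do the work, as an engineer would, in place of code of your own. Each camera call takes 0.05 s, during which the arm holds its last target. There are 200 camera calls.

## Working session

There is one attempt and no reset: what is moved stays moved. The work goes in short steps, Python scripts to look and compute and a tool call to move; the robot and the scene stay as the last step left them, time stands still between calls to the robot, and variables do not carry over. Pictures are saved under pics/ and viewed, at most 10 in all, crops included, and the job is handed in when it is done.

Besides the shell and the picture viewer there is one more tool, called after "Call:" in YAML: its name, and indented under it one key for each argument. play_rows: Moves the arm, as the interface text tells. Its arguments: {"type":"object","properties":{"gripper":{"type":"array","items":{"type":"number"}},"delta_pos":{"type":"array","items":{"type":"array","items":{"type":"number"}}},"turn":{"type":"array","items":{"type":"array","items":{"type":"number"}}},"squeeze":{"type":"number"}},"required":["gripper","delta_pos","turn"]}

```bash
mkdir -p pics
cat > h.py <<'E'
import numpy as np, cv2, pickle
from rig import robot
def cap(n,f):
    c=robot.camera(n); pickle.dump(c,open(f'pics/{f}.pkl','wb')); cv2.imwrite(f'pics/{f}.png',c['color'][:,:,::-1]); return c
def load(f): return pickle.load(open(f'pics/{f}.pkl','rb'))
def foc(c): return c['color'].shape[0]/2/np.tan(np.radians(c['vfov'])/2)
def ray(c,u,v,z):
    R=np.array(c['R']);t=np.array(c['t']);o=-R.T@t
    d=R.T@np.array([(u-c['cx'])/foc(c),(v-c['cy'])/foc(c),1]); return o+d*(z-o[2])/d[2]
def proj(c,X):
    p=np.array(c['R'])@np.array(X)+c['t']; return p[:2]/p[2]*foc(c)+[c['cx'],c['cy']]
E
python3 - <<'E'
from h import *
a=cap('top','top0');b=cap('scene','scene0')
for c in(a,b): print(c['vfov'],c['cx'],c['cy'],np.round(c['R'],3).tolist(),np.round(c['t'],3))
o=robot.get_obs(); print(o)
E
```

```text
52.56402609637386 280.4672953104248 210.16849111082624 [[-0.013, -1.0, -0.014], [-0.994, 0.014, -0.104], [0.104, 0.012, -0.994]] [0.03  0.656 1.221]
56.194346207174696 278.85470455537524 213.49591663920748 [[-0.592, 0.806, 0.01], [0.565, 0.425, -0.707], [-0.574, -0.413, -0.707]] [ 0.387 -0.289  1.524]
{'time': 0.1, 'q': array([-1.37948062e+00,  5.28364795e-01,  1.43377281e+00, -3.51617857e-05,
        1.18142804e+00, -1.78530258e-01]), 'joint_velocities': array([ 0.00117104, -0.00323532, -0.0020435 , -0.00029604, -0.00179644,
       -0.00170483]), 'joint_torque': array([ 1.17601376e-04, -4.40986276e+01, -1.77151626e+01,  6.34631747e-02,
        5.33303479e-02, -4.36458856e-05]), 'position': array([ 0.22579114, -0.58207236,  0.22167511]), 'tool_rot': array([ 9.82948707e-01,  1.83877314e-01, -2.25643652e-05, -9.86370420e-04]), 'ft_force': array([-0.14655987,  0.32863306, -0.78884156]), 'moment': array([ 0.02263606, -0.04201045, -0.02563066]), 'grip_force': 0.0, 'grip_width': 0.08753843837233061}
```

View pics/top0.png

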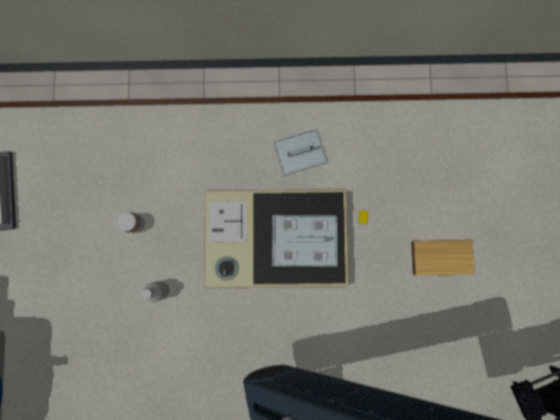

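View pics/scene0.png

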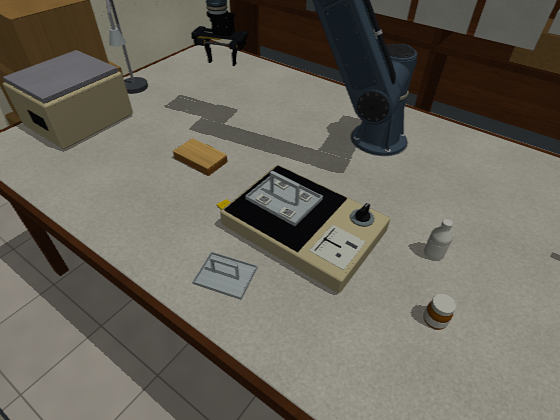

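Top view: warmer at cols 205–348, rows 190–287; dial about (227,267), needle and tabs about (212–243, 205–235). Tray candidates: the tray on the plate (305,240) and a smaller one behind the warmer (300,150); the larger one on the plate is meant. Tab candidates: (217,230) is longer and (222,212) is shorter. The yellow block (363,216) is not meant. I'll check these in a crop.

Run:
```python
from h import *
a=load('top0');b=load('scene0')
A=cv2.resize(a['color'][180:295,195:365],None,fx=4,fy=4,interpolation=2)[:,:,::-1]
B=cv2.resize(b['color'][195:295,300:400],None,fx=3,fy=3,interpolation=2)[:,:,::-1]
im=np.zeros((600,800,3),np.uint8); im[:A.shape[0],:A.shape[1]]=A
im[300:600,500:800]=B; cv2.imwrite('pics/crop0.png',im)
# warmer: non-bench region: cream mask + plate
hsv=cv2.cvtColor(a['color'],cv2.COLOR_RGB2HSV)
print(hsv[195,212],hsv[280,250],hsv[150,200],hsv[270,270])
for n,(u,v) in dict(tl=(205,190),tr=(348,190),bl=(205,287),br=(348,287)).items(): print(n,ray(a,u,v,.07).round(3))
print('dial',ray(a,227,267,.11).round(3),'handle',ray(a,316,239,.15).round(3))
```

```text
[ 25  51 159] [ 29  43 155] [ 37  16 148] [30 12 43]
tl [0.714 0.238 0.07 ]
tr [ 0.708 -0.175  0.07 ]
bl [0.437 0.236 0.07 ]
br [ 0.433 -0.166  0.07 ]
dial [0.494 0.168 0.11 ] handle [ 0.565 -0.074  0.15 ]
```

View pics/crop0.png

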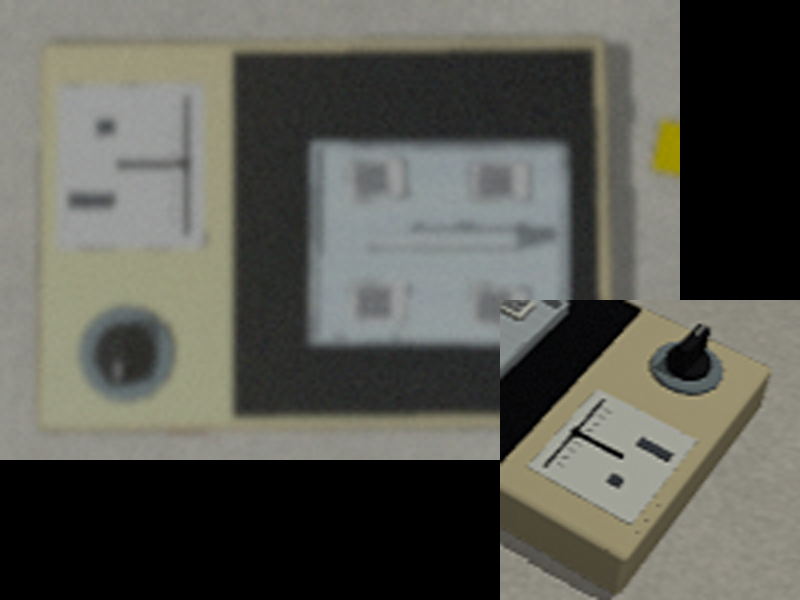

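Crop: tray on the plate has four white cassettes. Long tab at crop (91,201), on the robot side; short tab at (105,127); needle at row 163, between them. So the dial goes anticlockwise, by about 1.8 rad. Next I'll move the wrist camera over the panel.

Call:
play_rows:
  gripper: [-1,-1,-1,-1,-1,-1,-1,-1,-1,-1,-1,-1]
  delta_pos:
    - [3,-3,-8]
    - [10,-10,-13]
    - [15,-15,-13]
    - [20,-20,-13]
    - [24,-25,-13]
    - [28,-29,-13]
    - [32,-34,-13]
    - [37,-38,-13]
    - [41,-43,-13]
    - [45,-47,-13]
    - [49,-51,-13]
    - [53,-55,-13]
  turn:
    - [0,0,0.05]
    - [0,0,0.1]
    - [0,0,0.15]
    - [0,0,0.2]
    - [0,0,0.25]
    - [0,0,0.3]
    - [0,0,0.37]
    - [0,0,0.37]
    - [0,0,0.37]
    - [0,0,0.37]
    - [0,0,0.37]
    - [0,0,0.37]

```text
time: 1.6
position: [0.4971, 0.0672, 0.3523]
tool_rot: [1.0, 0.0, -0.0, 0.0]
ft_force: [0.7, -0.4, -0.9]
grip_width: 0.0873
grip_force: 0.0
```

Run:
```python
from h import *
c=cap('wrist','w0');o=robot.get_obs();print(o['time'],o['position'],o['tool_rot'],o['q'])
print(c['vfov'],np.round(c['R'],3).tolist(),-np.array(c['R']).T@c['t'])
```

```text
1.65 [0.49948937 0.07441119 0.35229865] [ 0.99998778  0.00287478  0.00161466 -0.0036829 ] [-0.07844097  0.22329148  1.54807822  0.0077635   1.36760851  1.48504907]
64.28190991377468 [[-0.0, -1.0, 0.0], [-0.961, 0.0, 0.275], [-0.275, -0.0, -0.961]] [0.57124694 0.06557126 0.51382997]
```

View pics/w0.png

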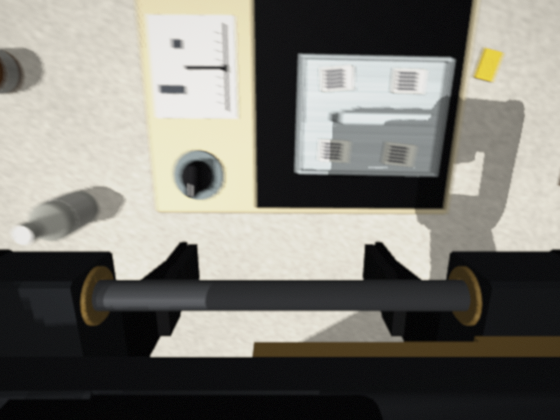

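Wrist view: long tab (172,89), short tab (178,43), needle (205,68), dial (198,176), tray handle about (340–435,117). I'll retake it with the arm still and measure.

Run:
```python
from h import *
c=cap('wrist','w1')
print(robot.get_obs()['position'],-np.array(c['R']).T@c['t'])
g=cv2.cvtColor(c['color'],cv2.COLOR_RGB2GRAY)
print('gray min/med',g[20:110,155:215].min(),np.median(g[20:110,155:215]))
m=(g[12:118,148:222]<120).astype(np.uint8)
n,l,s,ct=cv2.connectedComponentsWithStats(m)
for i in range(1,n):
    if s[i,4]>8:
        p=ct[i]+[148,12]; x,y,w,h,_=s[i]
        print(s[i]+[148,12,0,0,0],p.round(1),ray(c,*p,.073).round(4))
# plate & tray
hsv=cv2.cvtColor(c['color'],cv2.COLOR_RGB2HSV)
cream=((hsv[:,:,0]>15)&(hsv[:,:,0]<35)&(hsv[:,:,1]>45)&(hsv[:,:,2]>120)).astype(np.uint8); cream[225:]=0; cream[:,480:]=0
n,l,s,ct=cv2.connectedComponentsWithStats(cream);k=1+np.argmax(s[1:,4]);print('cream',s[k])
for v in (20,60,120,160,200):
    u=np.where(l[v]==k)[0]; u=u[u<250]; print(v,u.min(),u.max(),ray(c,u.min()-.5,v,.07).round(4))
for u in (170,230,300,360,420):
    v=np.where(l[:,u]==k)[0]; print(u,v.max(),ray(c,u,v.max()+.5,.07).round(4))
dk=(g<60).astype(np.uint8);
sub=dk[150:203,175:225];n,l,s,ct=cv2.connectedComponentsWithStats(sub);k=1+np.argmax(s[1:,4]);print('dialbar',s[k],ct[k]+[175,150],ray(c,*(ct[k]+[175,150]),.1).round(4))
im=np.zeros((600,800,3),np.uint8)
A=cv2.resize(c['color'][0:215,130:250],None,fx=2.7,fy=2.7,interpolation=2); B=cv2.resize(c['color'][40:190,285:470],None,fx=2.5,fy=2.5,interpolation=2)
im[:A.shape[0],:A.shape[1]]=A; im[:B.shape[0],330:330+B.shape[1]]=B
cv2.imwrite('pics/crop1.png',im[:,:,::-1])
```

```text
[0.49796592 0.07056846 0.35205581] [0.5730365  0.0719478  0.51408721]
gray min/med 51 234.0
[185  44   9   7  57] [188.6  47. ] [0.65  0.187 0.073]
[197  70  25   3  74] [209.2  71. ] [0.6232 0.1635 0.073 ]
[172  89  24   7 147] [183.4  92.4] [0.598  0.1971 0.073 ]
cream [ 148    0  332  219 4320]
20 150 249 [0.6799 0.2325 0.07  ]
60 153 153 [0.6358 0.2333 0.07  ]Traceback (most recent call last):
  File "<stdin>", line 17, in <module>
    return umr_minimum(a, axis, None, out, keepdims, initial, where)
ValueError: zero-size array to reduction operation minimum which has no identity
```

Run:
```python
from h import *
c=load('w1')
g=cv2.cvtColor(c['color'],cv2.COLOR_RGB2GRAY).astype(float)
hsv=cv2.cvtColor(c['color'],cv2.COLOR_RGB2HSV)
S=cv2.GaussianBlur(hsv[:,:,1].astype(float),(0,0),1.2)
L=[]
for v in range(15,205,15):
    d=np.gradient(S[v,135:175]); L.append(ray(c,135+np.argmax(d),v,.07)[:2])
L=np.array(L);p=np.polyfit(L[:,0],L[:,1],1);print('left edge slope,y@.56',p[0],np.polyval(p,.56),(L[:,1]-np.polyval(p,L[:,0])).round(4))
Bt=[]
for u in range(170,240,6):
    d=np.gradient(S[203:235,u]); Bt.append(ray(c,u,203+np.argmin(d),.07)[:2])
Bt=np.array(Bt);print('near edge',Bt.round(4).tolist())
sub=(g[150:210,175:235]<70).astype(np.uint8);n,l,s,ct=cv2.connectedComponentsWithStats(sub);k=1+np.argmax(s[1:,4]);q=ct[k]+[175,150];print('dialbar',s[k]+[175,150,0,0,0],q,ray(c,*q,.105).round(4))
pl=(g<45).astype(np.uint8);pl[222:]=0
n,l,s,ct=cv2.connectedComponentsWithStats(pl);k=1+np.argmax(s[1:,4]);cn=cv2.findContours((l==k).astype(np.uint8),0,2)[0][0];print('plate',s[k],cv2.minAreaRect(cn));print([ray(c,*q,.075).round(4).tolist() for q in cv2.boxPoints(cv2.minAreaRect(cn))])
im=np.zeros((600,800,3),np.uint8)
A=cv2.resize(c['color'][0:220,140:260],None,fx=2.7,fy=2.7,interpolation=2); B=cv2.resize(c['color'][40:190,290:475],None,fx=2.5,fy=2.5,interpolation=2)
im[:A.shape[0],:A.shape[1]]=A; im[:B.shape[0],330:330+B.shape[1]]=B
cv2.imwrite('pics/crop1.png',im[:,:,::-1])
```

```text
left edge slope,y@.56 -0.00833294275707628 0.2350102101589308 [-0.0002  0.0001  0.0004 -0.0005 -0.0002  0.0002  0.0005 -0.0005 -0.0001
  0.0002  0.0006 -0.0004 -0.0001]
near edge [[0.4365, 0.2285], [0.4366, 0.2202], [0.4366, 0.2118], [0.4367, 0.2034], [0.4368, 0.195], [0.4368, 0.1867], [0.4354, 0.1784], [0.4355, 0.17], [0.4356, 0.1617], [0.4356, 0.1533], [0.4357, 0.1449], [0.4358, 0.1366]]
dialbar [191 163  33  37 835] [207.18682635 179.20838323] [0.4942 0.1659 0.105 ]
plate [  265     0   221   213 25017] ((374.99993896484375, 105.99998474121094), (219.99996948242188, 211.99996948242188), 0.0)
[[0.4434, 0.0959, 0.075], [0.7001, 0.0941, 0.075], [0.701, -0.1604, 0.075], [0.4458, -0.2041, 0.075]]
```

View pics/crop1.png

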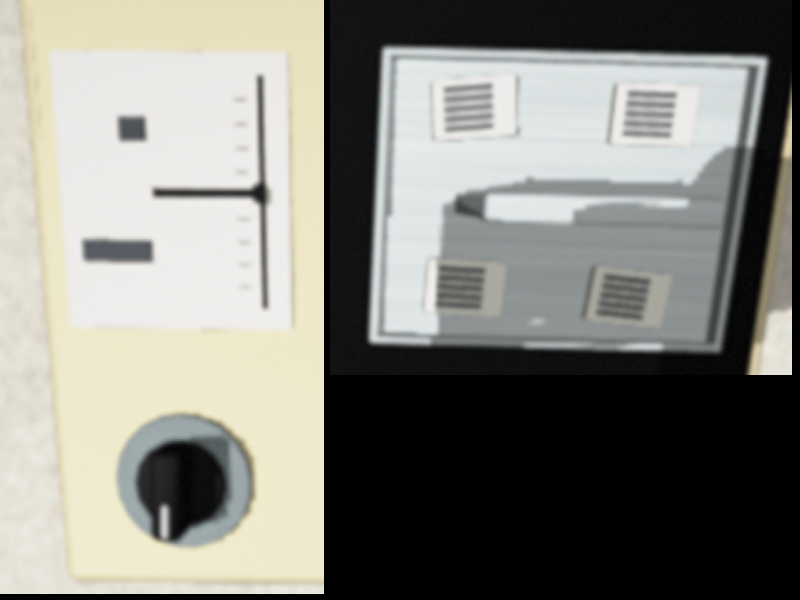

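Crop: dial's white line is at the near end (crop 164,505–540). Needle row 192, long tab row 250 at (118,250). The tray is nearly aligned, with four white cassettes inside.

Run:
```python
from h import *
c=load('w1')
f=lambda x,y,z: ray(c,140+x/2.7,y/2.7,z).round(4)
print('disc',f(185,480,.078),'line',f(164,506,.114),f(164,540,.114))
o=robot.get_obs();print(o['time'],o['position'],o['tool_rot'])
```

```text
disc [0.4909 0.1702 0.078 ] line [0.4857 0.1723 0.114 ] [0.4697 0.1732 0.114 ]
1.7 [0.49796592 0.07056846 0.35205581] [ 9.99991793e-01  3.82552644e-03  3.17886668e-04 -1.29532360e-03]
```

Call:
play_rows:
  gripper: [-1,-1,-1,-1,-1,-1]
  delta_pos:
    - [-0.6,-5,5]
    - [-0.6,-10,10]
    - [-0.6,-10,15]
    - [-0.6,-10,19]
    - [-0.6,-10,19]
    - [-0.6,-10,19]
  turn:
    - [0,0,0]
    - [0,0,0]
    - [0,0,0]
    - [0,0,0]
    - [0,0,0]
    - [0,0,0]

```text
time: 2.45
position: [0.4921, 0.1647, 0.1637]
tool_rot: [1.0, -0.001, 0.001, -0.0]
ft_force: [0.3, -0.1, -0.7]
grip_width: 0.0868
grip_force: 0.0
```

Run:
```python
from h import *
o=robot.get_obs();print(o['time'],o['position'],o['tool_rot'],o['joint_velocities'].round(3))
c=cap('wrist','w2');print(robot.get_obs()['position'])
print(proj(c,[.492,.1705,.114]))
```

```text
2.45 [0.49206053 0.16467563 0.16366949] [ 9.99999334e-01 -5.00953246e-04  1.03814100e-03 -5.73771789e-05] [ 0.001 -0.026 -0.016 -0.001 -0.005  0.003]
[0.49255556 0.16476652 0.1643005 ]
[269.43615921 228.10852289]
```

View pics/w2.png

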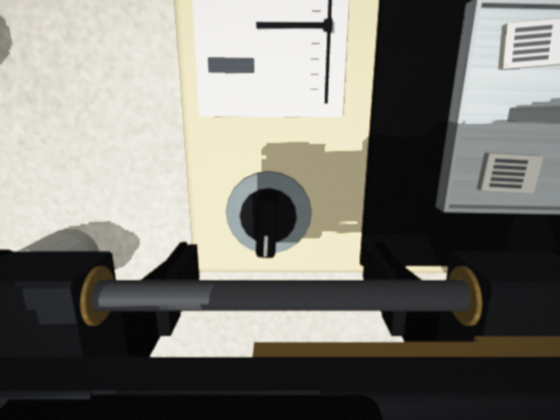

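The dial bar, near end at (266,258) and axis about (268,225), is nearly centred between the fingers. I'll descend and grip.

Call:
play_rows:
  gripper: [-1,-1,-1,1,1,1,1,1,1]
  delta_pos:
    - [0,-0.6,3]
    - [0,-0.6,6]
    - [0,-0.6,7.5]
    - [0,-0.6,7.5]
    - [0,-0.6,7.5]
    - [0,-0.6,7.5]
    - [0,-0.6,7.5]
    - [0,-0.6,7.5]
    - [0,-0.6,7.5]
  turn:
    - [0,0,0]
    - [0,0,0]
    - [0,0,0]
    - [0,0,0]
    - [0,0,0]
    - [0,0,0]
    - [0,0,0]
    - [0,0,0]
    - [0,0,0]
  squeeze: 25

```text
time: 3.62
position: [0.4909, 0.1712, 0.0875]
tool_rot: [1.0, -0.0, 0.0, -0.0]
ft_force: [-0.7, -0.5, -0.2]
grip_width: 0.0349
grip_force: 0.0
```

```bash
cat > needle.py <<'E'
from h import *
import sys
def tips(c):
    # dark marks on white scale: print components in world
    g=cv2.cvtColor(c['color'],cv2.COLOR_RGB2GRAY)
    P=np.array([proj(c,[x,y,.072]) for x,y in((.575,.215),(.67,.215),(.67,.157),(.575,.157))])
    roi=np.zeros(g.shape,np.uint8); cv2.fillPoly(roi,[P.astype(np.int32)],1)
    n,l,s,ct=cv2.connectedComponentsWithStats(((g<125)&(roi>0)).astype(np.uint8))
    for i in range(1,n):
        if s[i,4]>12: print(s[i],ct[i].round(1),ray(c,*ct[i],.073).round(4))
c=cap('wrist',sys.argv[1]); o=robot.get_obs();print(o['time'],o['position'],o['tool_rot'],o['ft_force'].round(1)); tips(c)
E
python3 needle.py w3
```

```text
3.675 [0.49090624 0.17118476 0.08750069] [ 9.99999993e-01 -1.13400050e-04  1.10828475e-05 -5.18226624e-06] [-0.   0.8  1.4]
[ 188   29   67   23 1457] [221.3  40.1] [0.5984 0.1979 0.073 ]
```

Call:
play_rows:
  gripper: [1,1,1,1,1,1]
  delta_pos:
    - [0,0,0]
    - [0,0,0]
    - [0,0,0]
    - [0,0,0]
    - [0,0,0]
    - [0,0,0]
  turn:
    - [0,0,0]
    - [0,0,0]
    - [0,0,0]
    - [0,0,0]
    - [0,0,0]
    - [0,0,0]

```text
time: 4.42
position: [0.4904, 0.1742, 0.0875]
tool_rot: [1.0, -0.001, -0.0, -0.003]
ft_force: [-1.2, 12.2, -1.2]
grip_width: 0.014
grip_force: 25.0
```

Call:
play_rows:
  gripper: [1,1,1,1,1,1,1,1]
  delta_pos:
    - [0,-0.3,0]
    - [0,-0.35,0]
    - [0,-0.35,0]
    - [0,-0.35,0]
    - [0,-0.35,0]
    - [0,-0.35,0]
    - [0,-0.35,0]
    - [0,-0.35,0]
  turn:
    - [0,0,0]
    - [0,0,-0.15]
    - [0,0,-0.3]
    - [0,0,-0.45]
    - [0,0,-0.6]
    - [0,0,-0.75]
    - [0,0,-0.9]
    - [0,0,-0.9]

```text
time: 5.42
position: [0.4907, 0.174, 0.0874]
tool_rot: [0.901, 0.434, -0.001, 0.0]
ft_force: [0.1, -1.5, 1.4]
grip_width: 0.0137
grip_force: 25.0
```

Run:
```python
from h import *
from scipy.spatial.transform import Rotation as R
c=cap('top','top1')
o=robot.get_obs();print(o['position'],R.from_quat(o['tool_rot']).as_matrix().round(3).tolist(),o['ft_force'],o['moment'],o['grip_width'])
g=cv2.cvtColor(c['color'],cv2.COLOR_RGB2GRAY);x,y=[int(k) for k in proj(c,[.63,.17,.07])];print(x,y)
```

```text
[0.49067877 0.17402827 0.08744091] [[0.623, 0.782, -0.001], [0.782, -0.623, -0.001], [-0.001, 0.0, -1.0]] [-1.25735204 -2.18596704  0.65435933] [-0.5278595   0.03729524  0.04856908] 0.01370502461405556
228 218
```

Call:
play_rows:
  gripper: [1,1,1,1,1,1,1]
  delta_pos:
    - [0,0,0]
    - [0,0,0]
    - [0,0,0]
    - [0,0,0]
    - [0,0,0]
    - [0,0,0]
    - [0,0,0]
  turn:
    - [0,0,-0.15]
    - [0,0,-0.3]
    - [0,0,-0.45]
    - [0,0,-0.6]
    - [0,0,-0.75]
    - [0,0,-0.85]
    - [0,0,-0.85]

```text
time: 6.35
position: [0.4912, 0.1739, 0.0874]
tool_rot: [0.642, 0.767, -0.0, 0.001]
ft_force: [0.4, -5.4, -0.9]
grip_width: 0.014
grip_force: 25.0
```

```bash
python3 needle.py w4
python3 - <<'E'
from h import *
c=load('w4');s=cap('scene','s1');t=cap('top','top2')
print([proj(c,[x,y,.073]).round() for x,y in((.598,.18),(.598,.213),(.62,.16))], proj(t,[.6,.18,.073]),proj(s,[.6,.18,.073]))
u,v=proj(s,[.62,.17,.073]).astype(int);A=cv2.resize(s['color'][v-35:v+35,u-45:u+45],None,fx=5,fy=5,interpolation=2)
u,v=proj(t,[.6,.18,.073]).astype(int);B=cv2.resize(t['color'][v-25:v+25,u-25:u+25],None,fx=6,fy=6,interpolation=2)
im=np.zeros((600,800,3),np.uint8);im[:350,:450]=A;im[:300,460:760]=B
im[355:,:340]=cv2.resize(c['color'],(340,255),interpolation=3)[:245]
cv2.imwrite('pics/crop2.png',im[:,:,::-1])
E
```

```text
6.4 [0.49120589 0.17393744 0.08744995] [ 6.41992612e-01  7.66710570e-01 -3.34072436e-04  5.25396244e-04] [ 0.5 -4.3 -0.1]
[ 460  212   37   55 1046] [477.9 238.8] [0.5979 0.1987 0.073 ]
[ 416  249  144   71 4865] [497.8 289.8] [0.6203 0.1701 0.073 ]
[array([467., 269.]), array([487., 215.]), array([491., 305.])] [224.74227751 229.06940443] [344.91194954 241.29538356]
```

View pics/crop2.png

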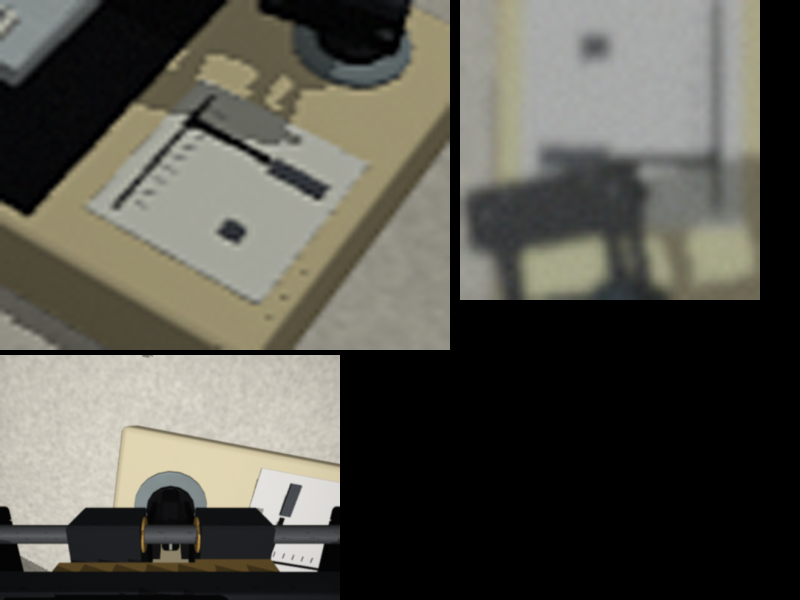

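Needle is nearly on the long tab (scene crop: needle end (270,160), tab (300,180)). I'll measure the remaining offset.

```bash
cat > off.py <<'E'
from h import *
import sys
def prof(c,ys):
    # darkness-weighted x across a line at given world y, in warmer frame (yaw -.0083)
    g=cv2.cvtColor(c['color'],cv2.COLOR_RGB2GRAY).astype(np.float32); out=[]
    for y in ys:
        xs=np.arange(.580,.616,.0005)
        P=np.array([proj(c,[x-.0083*0+.0083*(y-.18),y,.073]) for x in xs],np.float32)
        v=cv2.remap(g,P[:,:1].copy(),P[:,1:].copy(),1)[:,0]; w=np.clip(np.percentile(v,75)*.8-v,0,None)
        out.append((y,round(float((xs*w).sum()/w.sum())*1000,1) if w.sum()>0 else None,int(v.min()),int(np.median(v)),int((w>0).sum())))
    return out
for f in sys.argv[1:]:
    print(f); [print(o) for o in prof(load(f),np.arange(.150,.215,.004))]
E
python3 off.py w4 s1
```

```text
w4
(np.float64(0.15), 589.3, 23, 33, 39)
(np.float64(0.154), 590.1, 30, 61, 50)
(np.float64(0.158), 587.6, 31, 69, 32)
(np.float64(0.162), 587.4, 30, 82, 32)
(np.float64(0.166), 586.9, 29, 70, 30)
(np.float64(0.17), 585.7, 17, 51, 32)
(np.float64(0.17400000000000002), 597.9, 14, 61, 50)
(np.float64(0.17800000000000002), 594.8, 14, 222, 16)
(np.float64(0.18200000000000002), 598.6, 155, 221, 20)
(np.float64(0.18600000000000003), 597.7, 46, 221, 24)
(np.float64(0.19000000000000003), 597.7, 47, 222, 24)
(np.float64(0.19400000000000003), 597.6, 44, 221, 24)
(np.float64(0.19800000000000004), 597.5, 45, 222, 25)
(np.float64(0.20200000000000004), 597.6, 47, 221, 25)
(np.float64(0.20600000000000004), 597.7, 46, 221, 24)
(np.float64(0.21000000000000005), 597.8, 50, 221, 24)
(np.float64(0.21400000000000005), 597.4, 103, 221, 23)
s1
(np.float64(0.15), 593.4, 22, 103, 44)
(np.float64(0.154), 593.3, 16, 103, 45)
(np.float64(0.158), 592.8, 5, 103, 43)
(np.float64(0.162), 592.4, 36, 106, 43)
(np.float64(0.166), 592.0, 37, 141, 34)
(np.float64(0.17), 592.6, 9, 140, 35)
(np.float64(0.17400000000000002), 593.5, 32, 141, 33)
(np.float64(0.17800000000000002), 597.0, 28, 160, 28)
(np.float64(0.18200000000000002), 598.1, 64, 153, 23)
(np.float64(0.18600000000000003), 599.6, 45, 162, 28)
(np.float64(0.19000000000000003), 599.6, 49, 163, 28)
(np.float64(0.19400000000000003), 599.4, 51, 162, 27)
(np.float64(0.19800000000000004), 599.3, 46, 164, 27)
(np.float64(0.20200000000000004), 599.5, 50, 164, 27)
(np.float64(0.20600000000000004), 600.1, 48, 163, 28)
(np.float64(0.21000000000000005), 599.9, 45, 163, 27)
(np.float64(0.21400000000000005), 600.0, 67, 164, 27)
```

Run:
```python
from h import *
for f in('w4','s1'):
    c=load(f);g=cv2.cvtColor(c['color'],cv2.COLOR_RGB2GRAY).astype(np.float32)
    for y in(.172,.174,.176,.178,.180,.190):
        xs=np.arange(.584,.612,.001);P=np.array([proj(c,[x+-.0083*(y-.18),y,.073]) for x in xs],np.float32)
        print(f,y,cv2.remap(g,P[:,:1].copy(),P[:,1:].copy(),1)[:,0].astype(int).tolist())
```

```text
w4 0.172 [15, 15, 15, 16, 38, 97, 156, 171, 146, 92, 47, 29, 32, 34, 35, 38, 42, 41, 40, 41, 45, 44, 48, 48, 48, 50, 52, 52, 53]
w4 0.174 [14, 37, 94, 166, 209, 222, 224, 223, 207, 149, 75, 18, 15, 17, 29, 120, 189, 188, 178, 156, 136, 115, 96, 81, 65, 49, 43, 42, 40]
w4 0.176 [163, 207, 223, 224, 224, 224, 224, 223, 214, 178, 98, 20, 15, 15, 31, 142, 216, 223, 222, 222, 222, 223, 222, 220, 218, 216, 209, 198, 189]
w4 0.178 [225, 224, 224, 224, 224, 224, 224, 224, 223, 204, 114, 20, 15, 16, 29, 145, 216, 223, 223, 222, 222, 222, 222, 222, 222, 222, 222, 222, 222]
w4 0.18 [225, 225, 224, 224, 224, 224, 224, 224, 224, 213, 137, 81, 82, 85, 111, 182, 219, 223, 223, 223, 223, 222, 222, 222, 222, 222, 222, 221, 222]
w4 0.19 [224, 224, 224, 224, 224, 224, 224, 223, 168, 61, 55, 73, 75, 73, 73, 75, 74, 74, 72, 85, 166, 217, 222, 222, 222, 222, 222, 222, 222]
s1 0.172 [99, 98, 97, 101, 118, 135, 152, 169, 159, 132, 102, 66, 33, 34, 45, 65, 97, 125, 144, 157, 166, 168, 166, 165, 164, 164, 164, 164, 164]
s1 0.174 [98, 97, 108, 125, 144, 161, 172, 164, 153, 137, 117, 85, 55, 39, 32, 41, 71, 104, 131, 154, 164, 168, 167, 165, 164, 164, 164, 164, 164]
s1 0.176 [101, 117, 133, 149, 165, 170, 169, 167, 164, 148, 111, 76, 43, 11, 14, 39, 65, 94, 122, 142, 154, 162, 167, 166, 165, 164, 164, 163, 163]
s1 0.178 [129, 139, 155, 169, 169, 170, 171, 171, 160, 140, 107, 68, 29, 29, 34, 45, 60, 87, 117, 141, 163, 170, 168, 166, 165, 164, 164, 163, 163]
s1 0.18 [160, 166, 168, 168, 168, 168, 168, 162, 157, 151, 146, 116, 84, 62, 48, 46, 68, 98, 127, 156, 166, 172, 170, 168, 166, 165, 164, 164, 163]
s1 0.19 [164, 165, 165, 165, 166, 168, 169, 168, 152, 127, 98, 70, 49, 50, 51, 52, 53, 50, 50, 53, 61, 82, 110, 138, 157, 169, 168, 166, 165]
```

Needle is about 1.6 mm past the tab centre towards the robot, so I'll turn back 0.11 rad clockwise.

Call:
play_rows:
  gripper: [1,1,1]
  delta_pos:
    - [0,0,0]
    - [0,0,0]
    - [0,0,0]
  turn:
    - [0,0,0.11]
    - [0,0,0.11]
    - [0,0,0.11]

```text
time: 6.88
position: [0.4911, 0.174, 0.0875]
tool_rot: [0.683, 0.73, -0.0, 0.0]
ft_force: [0.0, -4.0, 0.7]
grip_width: 0.0142
grip_force: 25.0
```

```bash
cat > e.py <<'E'
from h import *
import sys
def mid(c,y):
    g=cv2.cvtColor(c['color'],cv2.COLOR_RGB2GRAY).astype(np.float32)
    xs=np.arange(.580,.618,.0002);P=np.array([proj(c,[x+.0083*(y-.18),y,.073]) for x in xs],np.float32)
    v=cv2.remap(g,P[:,:1].copy(),P[:,1:].copy(),1)[:,0]; k=np.abs(xs-.598)<.005
    j=np.where(k)[0][np.argmin(v[k])]; th=(np.percentile(v,80)+v[j])/2
    a=j
    while a>0 and v[a]<th:a-=1
    b=j
    while b<len(v)-1 and v[b]<th:b+=1
    return round((xs[a]+xs[b])*500,2),round((xs[b]-xs[a])*1000,1)
for f in sys.argv[1:]:
    c=load(f); print(f,'needle',[mid(c,y) for y in(.170,.172,.174,.176,.178)],'tab',[mid(c,y) for y in(.188,.194,.2,.206)])
E
python3 - <<'E'
from h import *
cap('wrist','w5');cap('scene','s2');o=robot.get_obs();print(o['time'],o['ft_force'],o['position'])
E
python3 e.py w4 s1 w5 s2
```

```text
6.975 [ 1.24556112 -5.20441406  0.53460469] [0.49113586 0.17395663 0.08741993]
w4 needle [(np.float64(589.7), np.float64(19.4)), (np.float64(598.9), np.float64(9.4)), (np.float64(596.4), np.float64(5.2)), (np.float64(596.4), np.float64(5.2)), (np.float64(596.4), np.float64(5.2))] tab [(np.float64(597.9), np.float64(11.4)), (np.float64(597.7), np.float64(11.8)), (np.float64(597.7), np.float64(11.8)), (np.float64(597.9), np.float64(11.4))]
s1 needle [(np.float64(597.4), np.float64(5.2)), (np.float64(597.3), np.float64(6.2)), (np.float64(597.8), np.float64(6.4)), (np.float64(597.8), np.float64(6.0)), (np.float64(597.8), np.float64(7.2))] tab [(np.float64(599.7), np.float64(11.8)), (np.float64(599.5), np.float64(11.4)), (np.float64(599.3), np.float64(11.4)), (np.float64(600.1), np.float64(12.2))]
w5 needle [(np.float64(597.9), np.float64(5.4)), (np.float64(597.9), np.float64(5.4)), (np.float64(597.9), np.float64(5.4)), (np.float64(597.9), np.float64(5.4)), (np.float64(597.9), np.float64(5.4))] tab [(np.float64(597.9), np.float64(11.4)), (np.float64(597.8), np.float64(11.6)), (np.float64(597.8), np.float64(11.6)), (np.float64(597.9), np.float64(11.4))]
s2 needle [(np.float64(599.1), np.float64(6.6)), (np.float64(599.3), np.float64(5.8)), (np.float64(599.0), np.float64(5.6)), (np.float64(599.0), np.float64(6.4)), (np.float64(599.2), np.float64(6.0))] tab [(np.float64(599.7), np.float64(11.8)), (np.float64(599.5), np.float64(11.4)), (np.float64(599.3), np.float64(11.4)), (np.float64(600.1), np.float64(12.2))]
```

Needle is centred on the long tab to within about 0.3 mm. I'll release, rise and go over the tray.

Call:
play_rows:
  gripper: [-1,-1,-1,-1,-1,-1,-1,-1,-1,-1,-1,-1]
  delta_pos:
    - [0,0,0]
    - [0,0,0]
    - [0,0,0]
    - [0,0,0]
    - [0,0,-3]
    - [0,0,-8]
    - [0,0,-13]
    - [-4,1,-18]
    - [-10,2,-22]
    - [-16,3,-24]
    - [-21,4,-24]
    - [-25.4,5.2,-24]
  turn:
    - [0,0,0]
    - [0,0,0]
    - [0,0,0]
    - [0,0,0]
    - [0,0,0]
    - [0,0,0]
    - [0,0,0]
    - [0,0,0]
    - [0,0,0]
    - [0,0,0.05]
    - [0,0,0.07]
    - [0,0,0.07]

```text
time: 8.48
position: [0.5608, -0.0775, 0.3284]
tool_rot: [0.708, 0.706, 0.0, 0.001]
ft_force: [1.7, 1.1, -0.3]
grip_width: 0.0871
grip_force: 0.0
```

Call:
play_rows:
  gripper: [-1,-1,-1]
  delta_pos:
    - [0,0,0]
    - [0,0,0]
    - [0,0,0]
  turn:
    - [0,0,0]
    - [0,0,0]
    - [0,0,0]

```text
time: 8.85
position: [0.5597, -0.0736, 0.3273]
tool_rot: [0.707, 0.707, -0.0, -0.0]
ft_force: [0.2, -0.3, 0.8]
grip_width: 0.0871
grip_force: 0.0
```

```bash
python3 - <<'E'
from h import *
cap('wrist','w6');cap('scene','s3');cap('top','top3');o=robot.get_obs();print(o['time'],o['position'],o['tool_rot'],o['grip_width'])
c=load('w6');print(proj(c,[.56,-.08,.157]),proj(c,[.56,-.03,.157]),proj(c,[.56,-.13,.157]))
E
python3 e.py w6 s3
```

```text
9.0 [ 0.56004571 -0.0738547   0.32758598] [ 7.06829514e-01  7.07383935e-01  5.59748827e-05 -6.63448947e-05] 0.08665259153879176
[282.3052793  194.31794081] [282.40679632 144.64194997] [282.21158655 240.16522661]
w6 needle [(np.float64(593.2), np.float64(0.0)), (np.float64(593.2), np.float64(0.0)), (np.float64(593.2), np.float64(0.0)), (np.float64(593.2), np.float64(0.0)), (np.float64(593.2), np.float64(0.0))] tab [(np.float64(593.2), np.float64(0.0)), (np.float64(593.2), np.float64(0.0)), (np.float64(593.2), np.float64(0.0)), (np.float64(593.2), np.float64(0.0))]
s3 needle [(np.float64(599.1), np.float64(6.6)), (np.float64(599.3), np.float64(5.8)), (np.float64(598.9), np.float64(5.4)), (np.float64(599.0), np.float64(6.4)), (np.float64(599.2), np.float64(6.0))] tab [(np.float64(599.7), np.float64(11.8)), (np.float64(599.5), np.float64(11.4)), (np.float64(599.3), np.float64(11.4)), (np.float64(600.1), np.float64(12.2))]
```

View pics/w6.png

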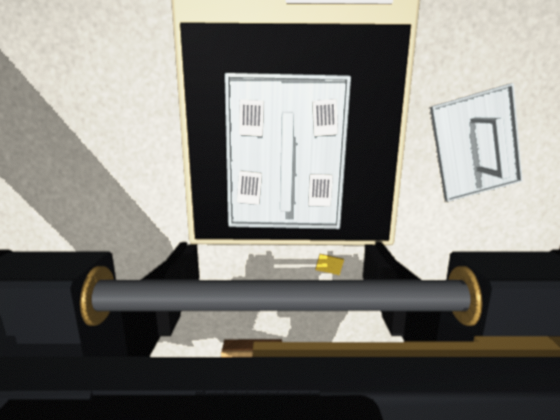

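Wrist view: tray corners about (226,73), (350,76), (341,229), (228,226); handle bar top from (288,112) to (285,215). The small tray is off to the right (477,143). Needle unchanged after release.

Run:
```python
from h import *
c=load('w6')
for p in((226,73),(350,76),(341,229),(228,226)): print('rim',ray(c,*p,.089).round(4))
for p in((288,112),(284,216)): print('bar',ray(c,*p,.157).round(4))
g=cv2.cvtColor(c['color'],cv2.COLOR_RGB2GRAY)
# bright bar top edges per row
for v in range(115,215,12):
    print(v,g[v,274:302].tolist())
b=load('top3');g2=cv2.cvtColor(c['color'],cv2.COLOR_RGB2GRAY)
# tray blob inside plate
m=(g>90).astype(np.uint8);m[:40]=0;m[237:]=0
n,l,s,ct=cv2.connectedComponentsWithStats(m);i=l[90,240];cn=cv2.findContours((l==i).astype(np.uint8),0,2)[0][0]
bx=cv2.boxPoints(cv2.minAreaRect(cn));ap=cv2.approxPolyDP(cn,6,True)[:,0];print(s[i],ap.tolist());
W=np.array([ray(c,*q,.089) for q in ap.astype(float)]);print(W.round(4).tolist(),W.mean(0))
```

```text
rim [0.4971 0.0427 0.089 ]
rim [0.6357 0.0397 0.089 ]
rim [ 0.6347 -0.1414  0.089 ]
rim [ 0.4917 -0.1375  0.089 ]
bar [0.5653 0.0007 0.157 ]
bar [ 0.5618 -0.1032  0.157 ]
115 [239, 238, 237, 238, 239, 240, 237, 226, 225, 235, 240, 241, 241, 241, 241, 241, 241, 238, 231, 222, 229, 236, 237, 238, 239, 239, 238, 238]
127 [238, 238, 237, 238, 240, 240, 234, 222, 225, 237, 241, 241, 240, 240, 240, 240, 240, 237, 223, 204, 224, 235, 237, 237, 238, 237, 236, 236]
139 [238, 237, 237, 239, 240, 239, 234, 225, 228, 237, 241, 240, 240, 240, 240, 240, 240, 237, 217, 174, 155, 182, 224, 236, 237, 236, 235, 236]
151 [236, 236, 238, 238, 239, 238, 233, 228, 232, 239, 240, 239, 239, 239, 240, 240, 238, 231, 201, 169, 157, 183, 223, 236, 236, 234, 235, 235]
163 [237, 237, 237, 238, 238, 236, 227, 227, 235, 239, 239, 238, 239, 239, 239, 240, 238, 221, 178, 151, 154, 183, 224, 235, 234, 234, 234, 235]
175 [237, 237, 237, 238, 237, 232, 217, 222, 235, 239, 238, 238, 238, 238, 240, 239, 236, 215, 173, 151, 154, 166, 193, 223, 232, 233, 235, 235]
187 [236, 237, 237, 237, 237, 233, 223, 226, 235, 238, 238, 237, 238, 238, 238, 237, 228, 195, 164, 156, 182, 223, 235, 234, 233, 233, 235, 236]
199 [237, 237, 237, 236, 236, 234, 228, 229, 234, 236, 236, 236, 237, 237, 238, 235, 217, 173, 149, 155, 183, 223, 234, 233, 233, 234, 235, 235]
211 [237, 236, 236, 235, 236, 234, 228, 225, 227, 227, 223, 210, 202, 200, 199, 192, 174, 157, 155, 182, 222, 234, 234, 232, 232, 234, 235, 234]
[  224    72   127   157 18487] [[225, 73], [228, 225], [339, 228], [350, 76]]
[[0.496, 0.0427, 0.089], [0.4918, -0.1362, 0.089], [0.6321, -0.14, 0.089], [0.6357, 0.0397, 0.089]] [ 0.56388743 -0.04845699  0.089     ]
```

Call:
play_rows:
  gripper: [-1,-1,-1,-1,-1,-1,-1]
  delta_pos:
    - [2.7,0.4,3]
    - [2.7,0.4,8]
    - [2.7,0.4,13]
    - [2.7,0.4,17]
    - [2.7,0.4,19.6]
    - [2.7,0.4,19.6]
    - [2.7,0.4,19.6]
  turn:
    - [0,0,0.025]
    - [0,0,0.025]
    - [0,0,0.025]
    - [0,0,0.025]
    - [0,0,0.025]
    - [0,0,0.025]
    - [0,0,0.025]

```text
time: 9.88
position: [0.5652, -0.048, 0.1326]
tool_rot: [0.716, 0.698, 0.001, 0.001]
ft_force: [0.6, -0.5, -0.2]
grip_width: 0.0868
grip_force: 0.0
```

Call:
play_rows:
  gripper: [1,1,1,1,1,1,1,1,1,1,1,1]
  delta_pos:
    - [0,0,0]
    - [0,0,0]
    - [0,0,0]
    - [0,0,0]
    - [0,0,0]
    - [0,0,0]
    - [0,0,0]
    - [0,0,0]
    - [0,0,0]
    - [0,0,0]
    - [0,0,0]
    - [0,0,0]
  turn:
    - [0,0,0]
    - [0,0,0]
    - [0,0,0]
    - [0,0,0]
    - [0,0,0]
    - [0,0,0]
    - [0,0,0]
    - [0,0,0]
    - [0,0,0]
    - [0,0,0]
    - [0,0,0]
    - [0,0,0]
  squeeze: 40

```text
time: 11.38
position: [0.5646, -0.0482, 0.1315]
tool_rot: [0.716, 0.698, 0.0, 0.0]
ft_force: [1.3, 0.3, -2.0]
grip_width: 0.0116
grip_force: 40.0
```

Run:
```python
from h import *
o=robot.get_obs();print(o)
c=cap('scene','s4'); c2=cap('wrist','w7')
u,v=proj(c,[.56,-.05,.13]).astype(int);A=cv2.resize(c['color'][v-60:v+60,u-65:u+65],None,fx=3,fy=3,interpolation=2)
im=np.zeros((600,800,3),np.uint8);im[:360,:390]=A;im[:300,400:]=cv2.resize(c2['color'],(400,300),interpolation=3);cv2.imwrite('pics/crop3.png',im[:,:,::-1])
```

```text
{'time': 11.375, 'q': array([-2.82322291e-01,  5.71617035e-01,  1.66552076e+00,  8.13749822e-05,
        9.03941895e-01, -2.56368095e-01]), 'joint_velocities': array([ 0.00213925, -0.00011319,  0.00038187,  0.00015198,  0.00291273,
        0.00062236]), 'joint_torque': array([-2.92131031e-02, -4.18898571e+01, -1.26620883e+01, -8.25141877e-03,
        3.87355462e-01,  4.43561934e-03]), 'position': array([ 0.56457558, -0.04817078,  0.13145407]), 'tool_rot': array([7.16240711e-01, 6.97853263e-01, 1.54374962e-04, 2.07302783e-04]), 'ft_force': array([ 1.31395513,  0.28641761, -2.01199306]), 'moment': array([ 0.00666891, -0.26609966, -0.02231781]), 'grip_force': 39.996887035667896, 'grip_width': 0.011601366034339373}
```

View pics/crop3.png

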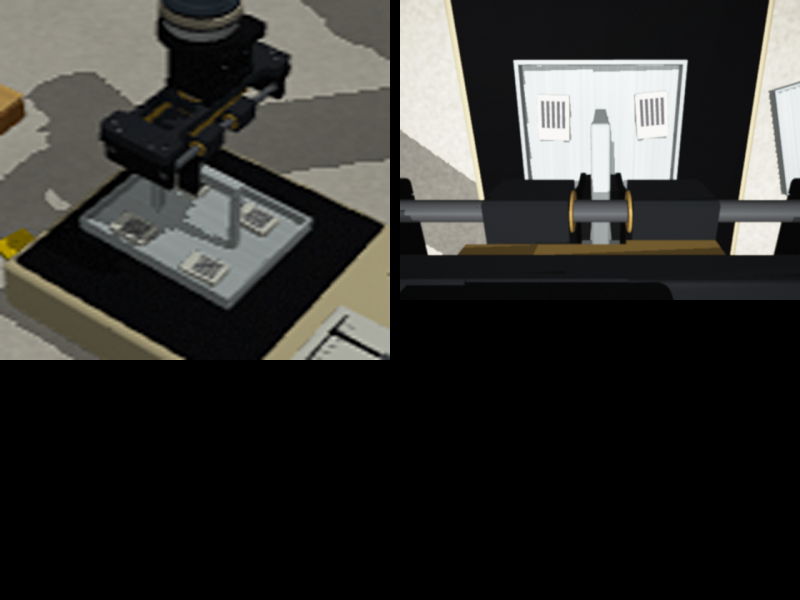

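Wrist crop: fingers clamp the handle bar at (600,190) and the tray is flat. I'll lift gently.

Call:
play_rows:
  gripper: [1,1,1,1]
  delta_pos:
    - [0,0,-0.3]
    - [0,0,-0.8]
    - [0,0,-1.2]
    - [0,0,-1.2]
  turn:
    - [0,0,0]
    - [0,0,0]
    - [0,0,0]
    - [0,0,0]

```text
time: 11.98
position: [0.5645, -0.0482, 0.1439]
tool_rot: [0.716, 0.698, 0.0, 0.0]
ft_force: [0.7, 0.1, -3.0]
grip_width: 0.0116
grip_force: 40.0
```

Run:
```python
from h import *
o=robot.get_obs();print(o['position'],o['tool_rot'],o['ft_force'],o['moment'],o['grip_width'])
```

```text
[ 0.5645319  -0.04818675  0.143899  ] [7.16232467e-01 6.97861665e-01 1.88669500e-04 3.38094329e-04] [ 0.70730703  0.07195174 -2.96253177] [-0.06230866 -0.12335725  0.03189574] 0.011584876204616672
```

Call:
play_rows:
  gripper: [1,1,1,1,1,1,1,1,1,1,1,1]
  delta_pos:
    - [0,0,-0.5]
    - [0,0,-1.4]
    - [0,0,-2.5]
    - [0,0,-3.6]
    - [0,0,-4.7]
    - [0,0,-5.8]
    - [0,0,-6.9]
    - [0,0,-7.8]
    - [0,0,-8.4]
    - [0,0,-8.8]
    - [0,0,-8.8]
    - [0,0,-8.8]
  turn:
    - [0,0,0]
    - [0,0,0]
    - [0,0,0]
    - [0,0,0]
    - [0,0,0]
    - [0,0,0]
    - [0,0,0]
    - [0,0,0]
    - [0,0,0]
    - [0,0,0]
    - [0,0,0]
    - [0,0,0]

```text
time: 13.48
position: [0.564, -0.0481, 0.2311]
tool_rot: [0.716, 0.698, -0.0, -0.0]
ft_force: [0.3, -0.4, -2.7]
grip_width: 0.0114
grip_force: 40.0
```

```bash
python3 - <<'E'
from h import *
o=robot.get_obs();print(o['time'],o['position'],o['tool_rot'],o['ft_force'],o['moment'],o['grip_width'],abs(o['joint_velocities']).max())
c=cap('scene','s5'); c2=cap('wrist','w8')
A=cv2.resize(c['color'][130:300,190:390],None,fx=2.4,fy=2.4,interpolation=2)
im=np.zeros((600,800,3),np.uint8);im[:408,:480]=A;im[:240,480:]=cv2.resize(c2['color'],(320,240),interpolation=3);cv2.imwrite('pics/crop4.png',im[:,:,::-1])
g=cv2.cvtColor(c2['color'],cv2.COLOR_RGB2GRAY);print([proj(c2,p).round() for p in((.497,.042,.189),(.636,.040,.189))])
E
python3 e.py s5
```

```text
13.475 [ 0.5640456  -0.04807923  0.23110334] [ 7.16251059e-01  6.97842554e-01 -2.12466112e-04 -3.79625413e-04] [ 0.32448595 -0.43952963 -2.68523432] [ 0.05874751 -0.12290198  0.04327362] 0.01143071633447531 0.002660079247580988
[array([162.,  86.]), array([404.,  83.])]
s5 needle [(np.float64(599.1), np.float64(6.6)), (np.float64(599.3), np.float64(5.8)), (np.float64(598.9), np.float64(5.4)), (np.float64(599.0), np.float64(6.4)), (np.float64(599.2), np.float64(6.0))] tab [(np.float64(599.6), np.float64(11.6)), (np.float64(599.5), np.float64(11.4)), (np.float64(599.3), np.float64(11.4)), (np.float64(600.1), np.float64(12.2))]
```

View pics/crop4.png

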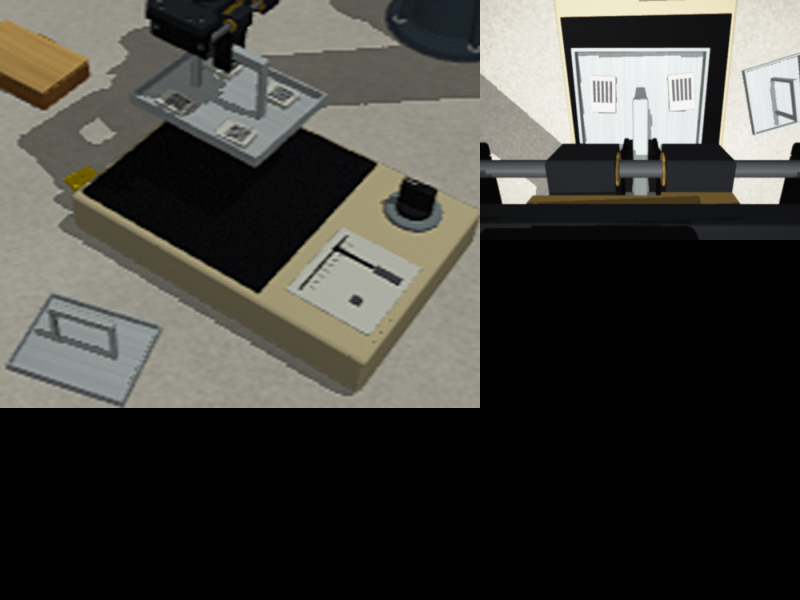

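The tray is lifted and level, its corners unchanged in the wrist view. All four cassettes are in it, and the needle is on the long tab (scene crop 400,280).

```bash
python3 -c "
from rig import robot
print(robot.hand_in())"
```

```text
the job is handed in; nothing more can be done
None
```

The job is handed in: the needle points at the long tab to within about 0.3 mm, and the tray, with all four cassettes still in it, is held still and level about 10 cm above the plate.

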